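Stow the punch and snap the slide-top case shut

ROBOT

A 6-joint arm with a two-finger parallel gripper is mounted at the origin on the work surface. World frame = base frame: x ahead of the robot, y to its left, z up, the work surface at z = 0. Lengths are in m, angles in rad, forces in N, time in s.
With the tool pointing down it reaches from about 0.4 to 0.825 m from the base axis. Payload 7 kg.
Tool frame: the origin (TCP) lies midway between the tips of the shut fingers; the grasp point (between the pads) lies 19 mm behind it; z points along the fingers, y is the line along which they close (so a half turn about z gives the same grasp; the last joint's range is limited). The gripper opens to 88 mm and grips with 3 to 60 N. Pads are 19 mm wide; open, the fingers measure 130 mm over their backs; the gripper's body (78 mm by 193 mm) begins 47 mm behind the grasp point.
Start: joints at [1.586, 0.359, 0.012, 0, -1.224, -0.288], TCP at [0.182, 0.65, 0.227] pointing down, gripper open.
Joint ranges: [-3.07, 3.07], [-1.43, 2.12], [-1.02, 1.25], [-3.03, 1.67], [-3.05, -0], [-3.03, 3.03]. Speed limits (rad/s): [2.39, 2.39, 3.01, 3.14, 3.14, 3.14].

INTERFACE

Orientations are given as [roll, pitch, yaw] about the fixed x, y, z axes, in that order (R = Rz(yaw) Ry(pitch) Rx(roll)).
In Python, from station import arm gives the robot as it stands. The module is installed in compiled form; this text tells all that it offers.
- The arm moves only by the tool carry_out, never from a script. Its argument "commands" is a list of rows, each a list of 4 numbers: the shift along the world's x, y, z in units of 50 mm (1.0 is 50 mm), then the turn about the world's z in units of 6 degrees (1.0 is 6 degrees). A call has exactly 10 rows; each row is the pose to reach, as a shift and turn from the pose commanded when the call began; what a row does not reach only later rows make up. A row lasts 1/8 s, in which the tool goes at most 62.5 mm and 10.7 degrees, less where a joint would pass 70% of its speed; a pose out of reach is approached as far as the arm can. A call with a gripper value outside its range is refused whole. "claw" is the closure, from 0 (fully open) to 1 (shut), set as the call begins (left out, the last holds). The fingers move at their own pace and stop on an object; "force" is the grip in N (left out, the last holds). Time passes only in rows, so rows that repeat a pose let the fingers close, or fill a call up. It gives the time, the measured TCP pose, the force, the opening and the grip force at its end, in the units of the state.
- arm.get_state(): the state, without advancing time (a new reading comes with each control period).
- arm.grab_frame(name): name is "scene" or "top" or "wrist"; returns a dict with "pixels" (480x640x3 uint8, red, green, blue), "fx", "fy", "cx", "cy" (pixels), "eye" and "orientation" of the camera in the world. Camera axes: x right, y down, z forward; pixel columns grow to the right and rows downward; lengths in m; the calibration is good to about 2 mm. A picture is of the moment at which its call begins. There is no depth.
- arm.job_done(): hands the job in; it is judged then, once.
Trained networks look in a picture, given as the dict that the camera call returned (one of the last four; its "shot" number tells which), for a name from the list of things; names that differ only in an ending like _2 or _b are one class to them, and where a whole thing is asked for, a point or a joint stands for the part that bears it (a point fixed in the world has none). Each returns a list of dicts, best first, with "conf" (0 to 1); they miss things now and then, are a little off and sometimes report something else, mostly with a low value. They report only what shows in the picture. A call takes as long as a camera call.
- arm.regions_of(picture, query): "pixels" (480x640 bool, what is visible of it) and "uv" ([column, row] in pixels, amid what is visible of it).
- arm.mark_of(picture, query): "uv" ([column, row] in pixels: a listed point, or the origin of a listed thing).
The state is a dict: "t": time; "q": joint angles; "qd": joint speeds; "joint_efforts": joint torques, N m; "eef_pos": TCP position; "ee_rot": TCP orientation; "force": force on the tool from outside, world axes, zero at the start; "moment": the same for the moment, N m; "width": finger opening in m; "gripper_force": force on a finger pad.
Only numpy, scipy, OpenCV 4.12 (cv2) and the standard library are available. Lean on these libraries where they do the work, as an engineer would, in place of code of your own. Each camera call takes 0.05 s, during which the arm holds its last target. There are 200 camera calls.

TASK

Put the loose steel punch from its wooden rest into the cradle of the open grey case, then slide the red lid shut along its channel, over the sprung brass ridge at the end, until the lid is fully home against the stop and the ridge has popped up in the lid's slot. Exactly where the lid comes home differs from case to case, so feel for it: push gently, stop as soon as it comes up hard, never press the lid on the case with more than 30 N, and leave the other things on the bench where they are.

Things in the scene. Friction and masses are not known exactly. Their poses are not given: they have to be found in the camera images.
- case: Grey slide-top case, fixed, 320 mm long (x -140 to +180), 116 wide, 49 high. Origin on the bench, mid-width; x = way the lid closes, y across, z up. Side walls 12 mm thick with a channel 103 wide, 6.5 high for the lid (its underside at z = 38 mm); lips above, 88 apart. Open at the -x end, where the lid sticks out; brass ridge, then aluminium stop bar, at the +x end.
- cradle (a point): In the case, where the middle of the lying punch belongs, 26 mm above the bench; uncovered while the lid is open. Axes as the case's; the punch lies along x, either way round, in two black V blocks (x = +-27 mm, 8 mm long) that centre it sideways. Floor 22 mm below, inner walls 46 mm to either side; nearest ridge 42 mm off at +x.
- punch_center (a point): Middle of the steel punch: round bar 18 mm in diameter, 68 mm long, tapered at one end, blue band near the other, 0.12 kg. x = along the bar. It starts lying level in a fixed wooden rest (base 75 x 50 x 10 mm, V blocks 27 mm either side of the middle, 8 mm long), its middle 30 mm above the bench. Fingers fit down between the V blocks.
- lid_bar (a point): Middle of the black thumb bar on the red lid: 14 mm along x, 44 along y, 28 high, standing on the lid's top; middle 58 mm, top 72 mm above the bench. x = closing direction. Lid 270 x 100 x 6 mm, about 0.18 kg, loose in the channel, 1.5 mm play each side, starts 104 to 164 mm short of home. Its leading edge is 177 mm ahead of the bar's middle; its slot, 16 mm long, 6 to 22 mm behind that edge.
- ridge (a joint): Sprung brass ridge: 0 = up, 0.002 to 0.0035 = down under the lid; 0 again when popped up in the lid's slot. Ridge and stop bar are one adjustable piece, set differently each time: home puts the thumb bar's middle at x = -37 mm in the case, but up to 26 mm off either way. The lid slides at 1 to 3 N, climbs the ridge at 6 to 13 N some 16 mm before home, then goes light.
- stop_pad (a joint): Small black sprung pad standing 5 mm out of the stop bar: 0 = free, grows to 0.005 as the lid's edge presses it flush (1.5 N) and the lid then meets the bar hard. With the lid home and let go it stays pressed at least 0.001, held by the ridge in the slot. The 30 N counts all pressure of lid on case, sideways and downward too.
- punch_block: Bystander: black steel block 70 x 120 x 35 mm with eight upright punches, about 95 mm high in all; origin under its middle.
- bin: Bystander: open yellow bin 100 x 130 x 65 mm; origin under its middle.
- oil_can: Bystander: oil can 60 mm in diameter, 110 mm high; origin under its middle.

How it is judged:
On the way, in this order (a step that is already met when the one before it is completed fails the run):
1. the punch lies let go in the cradle of the case (x of punch_center in the frame of cradle between -0.012 and 0.009 m and y of punch_center in the frame of cradle between -0.004 and 0.004 m and z of punch_center in the frame of cradle below 0.004 m and contact force between the fingers and punch below 0.1 N), for 0.2 s.
2. the lid presses on the stop pad and the ridge has popped up in the lid's slot (value of joint stop_pad above 0.001 m and value of joint ridge below 0.001 m), for 0.2 s.
At the end, for the whole second after the job is handed in: The punch lies along the case in its cradle (within 13 mm lengthwise, at most 4 mm high); the lid is in its channel, at rest, home on the stop pad (pressed 1 mm or more), with the ridge up (within 1 mm) in the lid's slot (all of step 2 and z of lid_bar in the frame of case between 0.053 and 0.063 m and linear speed of lid below 0.01 m/s and distance between punch_center and cradle below 0.013 m and z of punch_center in the frame of cradle below 0.004 m and angle between the x axis of punch_center and the x axis of case, either way round below 0.15 rad); the robot touches nothing.
It fails at once if the lid is pressed on the case with more than 30 N in all (contact force between lid and case above 30 N).
It fails at once if a bystander is shifted by more than 20 mm (distance of any of punch_block, bin, oil_can from where it was at the start of the episode above 0.02 m).
It also fails if it takes over 51 s, if anything falls off the work surface, if the arm or the gripper's body presses on something with over 40 N, if the wrist force passes 120 N, or if a joint passes its speed limit or range.

## Working session

There is one attempt and no reset: what is moved stays moved. The work goes in short steps, Python scripts to look and compute and a tool call to move; the robot and the scene stay as the last step left them, time stands still between calls to the robot, and variables do not carry over. Pictures are saved under pics/ and viewed, at most 10 in all, crops included, and the job is handed in when it is done.

Besides the shell and the picture viewer there is one more tool, called as a command line: name --pt "numbers of a row" for each row, then --argument value for the rest. carry_out: Moves the arm, as the interface text tells. Its arguments: {"type":"object","properties":{"commands":{"type":"array","items":{"type":"array","items":{"type":"number"}}},"claw":{"type":"number"},"force":{"type":"number"}},"required":["commands"]}

```bash
mkdir -p pics; cat > h.py <<'E'
import numpy as np, cv2
from scipy.spatial.transform import Rotation as R
from station import arm
def rot(o):
    o=np.array(o,float)
    if o.shape==(3,3): return o
    return R.from_euler('xyz',o).as_matrix() if o.size==3 else R.from_quat(o).as_matrix()
def ray(f,uv):
    d=rot(f['orientation'])@np.array([(uv[0]-f['cx'])/f['fx'],(uv[1]-f['cy'])/f['fy'],1]); return np.array(f['eye']),d
def at_z(f,uv,z):
    e,d=ray(f,uv); return e+d*(z-e[2])/d[2]
def proj(f,p):
    c=rot(f['orientation']).T@(np.array(p)-np.array(f['eye'])); return c[:2]/c[2]*[f['fx'],f['fy']]+[f['cx'],f['cy']]
def save(f,n): cv2.imwrite('pics/'+n,f['pixels'][:,:,::-1])
E
python3 - <<'E'
from h import *
s=arm.get_state(); print(s['eef_pos'],s['ee_rot'],s['t'],s['force'])
for c in ['top','scene']:
    f=arm.grab_frame(c); save(f,c+'0.png'); print(c,f['eye'],f['orientation'],f['fx'])
    for n,z in [('case',0),('cradle',.026),('punch_center',.03),('lid_bar',.058),('punch_block',0),('bin',0),('oil_can',0)]:
        for m in arm.mark_of(f,n)[:2]: print(n,np.round(m['uv'],1),round(m['conf'],2),np.round(at_z(f,m['uv'],z),4))
E
```

```text
[0.18178084 0.64955109 0.22563808] [ 3.13994731e+00 -1.26048347e-04 -2.72980185e-01] 0.0 [0.56495639 0.24225155 0.38229513]
top [0.43533812 0.04444201 0.97035424] [-2.95462705 -0.01862346 -1.55816576] 570.5802656222738
case [346.8 289. ] 0.89 [ 0.5205 -0.0223  0.    ]
cradle [319.1 281.2] 0.61 [0.5305 0.0255 0.026 ]
punch_center [140.5 317.6] 0.68 [0.4668 0.3146 0.03  ]
lid_bar [458.  316.5] 0.59 [ 0.4743 -0.1954  0.058 ]
punch_block [205.7 173.5] 0.72 [0.7198 0.2267 0.    ]
bin [328. 171.] 0.96 [0.7283 0.0116 0.    ]
oil_can [470.3 172.4] 0.84 [ 0.7304 -0.2411  0.    ]
scene [1.51345666 0.17905174 0.88800125] [-2.30090802  0.002888    1.73605243] 608.8651595404259
case [303.8 239.6] 0.69 [ 0.5288 -0.0342  0.    ]
case [462.4 227.2] 0.37 [0.4297 0.3105 0.    ]
cradle [323.2 234.4] 0.92 [0.5342 0.0102 0.026 ]
punch_center [463.7 226.8] 0.65 [0.4645 0.3089 0.03  ]
lid_bar [239.8 194.7] 0.68 [ 0.4665 -0.1912  0.058 ]
punch_block [416.9 318.8] 0.85 [0.7197 0.2239 0.    ]
oil_can [183.6 293.1] 0.56 [ 0.7272 -0.2416  0.    ]
```

View pics/top0.png

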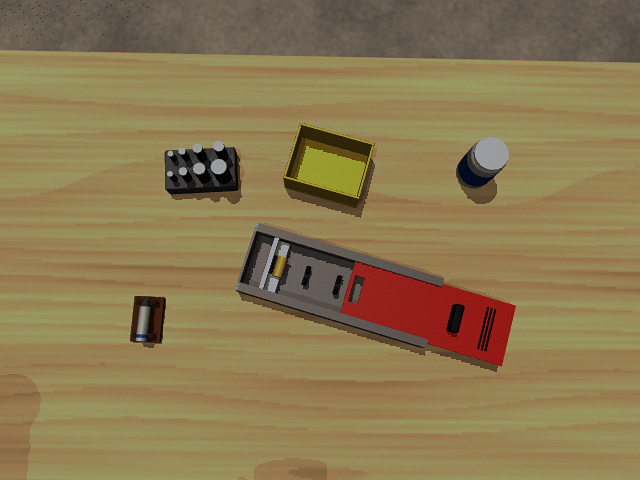

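View pics/scene0.png

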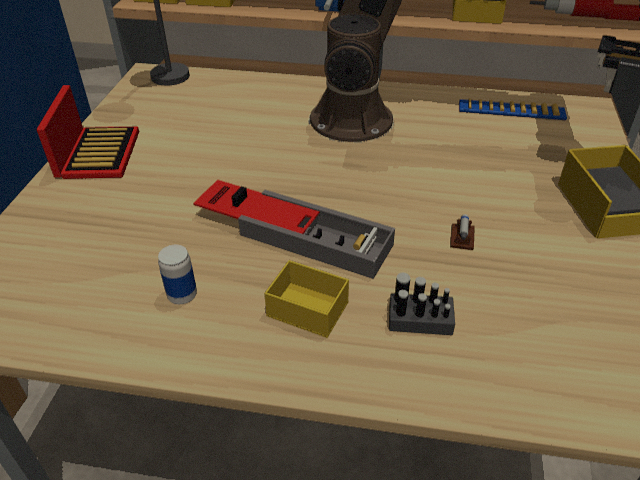

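The top view shows the punch in its rest at (145,320). The cradle V blocks are at (307,276) and (337,286), the ridge at (280,262), and the lid bar at (456,318). The case closes toward the upper left.

```bash
python3 - <<'E'
from h import *
f=arm.grab_frame('top')
P=lambda uv,z:at_z(f,uv,z)[:2]
c=[P(u,.049) for u in [(259,224),(236,290),(425,349),(442,279)]]
print(np.round(c,4)); 
for a,b in[(3,0),(2,1)]: d=c[b]-c[a]; print('edge yaw',np.degrees(np.arctan2(d[1],d[0])),np.linalg.norm(d))
print('V',P((307,276),.02),P((337,286),.02), 'ridge',P((280,262),.04))
for n,z in [('lid_bar',.04),('punch_center',.034)]:
    r=arm.regions_of(f,n)[0]; m=r['pixels'].astype(np.uint8)
    if n=='lid_bar':
        k=cv2.minAreaRect(cv2.findContours(m,0,1)[0][0] if 0 else np.argwhere(m)[:,::-1].astype(np.float32)); b=cv2.boxPoints(k)
    else: b=cv2.boxPoints(cv2.minAreaRect(np.argwhere(m)[:,::-1].astype(np.float32)))
    w=np.array([P(u,z) for u in b]); print(n,r['conf'],np.round(b),np.round(w,4),w.mean(0))
    for i in (0,1): d=w[i+1]-w[i]; print(np.degrees(np.arctan2(d[1],d[0])),np.linalg.norm(d))
print(np.degrees(arm.get_state()['ee_rot']), arm.get_state()['q'][5])
E
```

```text
[[ 0.6209  0.126 ]
 [ 0.5121  0.1595]
 [ 0.4229 -0.1435]
 [ 0.5347 -0.1737]]
edge yaw 73.93914047872448 0.3118404046025961
edge yaw 73.58971193487479 0.31579442312836625
V [0.53950836 0.04570385] [ 0.52353054 -0.00454331] ridge [0.55970672 0.09034572]
lid_bar 0.81 [[338. 317.]
 [356. 257.]
 [519. 305.]
 [501. 366.]] [[ 0.4711 -0.0052]
 [ 0.5701 -0.0341]
 [ 0.4948 -0.3   ]
 [ 0.3983 -0.2661]] [ 0.48358979 -0.15135211]
-16.30102730977112 0.10315823585908813
-105.82061564052282 0.27636630847857596Traceback (most recent call last):
  File "<stdin>", line 9, in <module>
IndexError: list index out of range
```

carry_out --pt "5.68 -6.78 -1 1" --pt "5.68 -6.78 -1 1" --pt "5.68 -6.78 -1 1" --pt "5.68 -6.78 -1 1" --pt "5.68 -6.78 -1 1" --pt "5.68 -6.78 -1 1" --pt "5.68 -6.78 -1 1" --pt "5.68 -6.78 -1 1" --pt "5.68 -6.78 -1 1" --pt "5.68 -6.78 -1 1" --claw 0.45

```text
t: 2.2
eef_pos: [0.4655, 0.312, 0.1768]
ee_rot: [-3.141, -0.0, -0.167]
force: [-0.1, 0.2, -0.2]
width: 0.0482
gripper_force: 0.0
```

```bash
python3 - <<'E'
from h import *
f=arm.grab_frame('wrist'); save(f,'w1.png'); s=arm.get_state(); print(s['eef_pos'],np.degrees(s['ee_rot']),s['t'],s['width'],f['eye'])
for m in arm.mark_of(f,'punch_center'): print(m['uv'],m['conf'],at_z(f,m['uv'],.03))
for r in arm.regions_of(f,'punch_center')[:2]:
    b=cv2.boxPoints(cv2.minAreaRect(np.argwhere(r['pixels'])[:,::-1].astype(np.float32)))
    w=np.array([at_z(f,u,.032)[:2] for u in b]); print(r['conf'],b,w,w.mean(0))
    for i in (0,1): d=w[i+1]-w[i]; print(np.degrees(np.arctan2(d[1],d[0])),np.linalg.norm(d))
E
```

```text
[0.46535202 0.31219229 0.17681168] [-1.79970551e+02 -1.41750034e-02 -9.53850369e+00] 2.25 0.04834490894582372 [0.5418506  0.29881575 0.33573111]
[321.3, 232.8] 0.57 [0.46085348 0.30846005 0.03      ]
0.65 [[304.004   190.5314 ]
 [325.67215 187.76526]
 [336.25833 270.6904 ]
 [314.59018 273.45654]] [[0.49797783 0.31627419]
 [0.49726858 0.29893622]
 [0.42655797 0.30133944]
 [0.42715487 0.31983356]] [0.46223982 0.30909585]
-92.342504879107 0.017352470909519257
178.0534519722357 0.07075144033457126
```

View pics/w1.png

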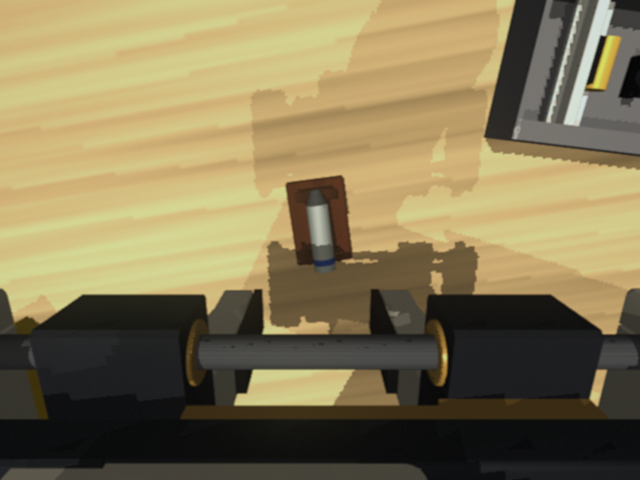

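The punch is centred at about (320,232) and tapers upward in the picture. Its yaw is about -2°. I'll go down on it and grip.

carry_out --pt "-0.06 -0.06 -0.5 1.25" --pt "-0.06 -0.06 -1.2 1.25" --pt "-0.06 -0.06 -2 1.25" --pt "-0.06 -0.06 -2.6 1.25" --pt "-0.06 -0.06 -3 1.25" --pt "-0.06 -0.06 -3.2 1.25" --pt "-0.06 -0.06 -3.2 1.25" --pt "-0.06 -0.06 -3.2 1.25" --pt "-0.06 -0.06 -3.2 1.25" --pt "-0.06 -0.06 -3.2 1.25"

```text
t: 3.6
eef_pos: [0.4631, 0.3083, 0.0172]
ee_rot: [-3.141, -0.001, -0.037]
force: [0.2, 0.0, 0.5]
width: 0.0483
gripper_force: 0.0
```

carry_out --pt "0 0 0 0" --pt "0 0 0 0" --pt "0 0 0 0" --pt "0 0 0 0" --pt "0 0 0 0" --pt "0 0 0 0" --pt "0 0 0 0" --pt "0 0 0.2 0" --pt "0 0 1 0" --pt "0 0 2 0" --claw 1 --force 25

```text
t: 4.85
eef_pos: [0.4615, 0.3059, 0.1165]
ee_rot: [3.137, 0.003, -0.038]
force: [-0.3, 0.2, -0.5]
width: 0.0174
gripper_force: 25.0
```

carry_out --pt "0 0 0.65 -1.7" --pt "0.2 -0.8 0.65 -3.4" --pt "0.4 -1.6 0.65 -5.1" --pt "0.6 -2.4 0.65 -6.8" --pt "0.8 -3.2 0.65 -8.5" --pt "1 -4 0.65 -10.2" --pt "1.2 -4.8 0.65 -11.9" --pt "1.3 -5.4 0.65 -13.6" --pt "1.4 -5.7 0.65 -15.3" --pt "1.4 -5.7 0.65 -17"

```text
t: 6.1
eef_pos: [0.5315, 0.0209, 0.1487]
ee_rot: [3.139, -0.002, -1.826]
force: [-0.1, 0.2, -0.5]
width: 0.0173
gripper_force: 25.0
```

carry_out --pt "0 0 0 -0.3" --pt "0 0 0 -0.3" --pt "0 0 0 -0.3" --pt "0 0 0 -0.3" --pt "0 0 0 -0.3" --pt "0 0 0 -0.3" --pt "0 0 0 -0.3" --pt "0 0 0 -0.3" --pt "0 0 0 -0.3" --pt "0 0 0 -0.3"

```text
t: 7.35
eef_pos: [0.5329, 0.023, 0.1491]
ee_rot: [3.142, -0.0, -1.849]
force: [0.7, -0.5, -1.3]
width: 0.0171
gripper_force: 25.0
```

```bash
python3 - <<'E'
from h import *
f=arm.grab_frame('wrist'); save(f,'w2.png'); s=arm.get_state(); print(s['eef_pos'],np.degrees(s['ee_rot']),s['t'],s['width'],f['eye'],s['q'])
for n,z in [('cradle',.026),('lid_bar',.058),('case',0),('punch_center',s['eef_pos'][2]+.013)]:
  for m in arm.mark_of(f,n)[:2]: print(n,m['uv'],m['conf'],at_z(f,m['uv'],z))
E
```

```text
[0.53286663 0.02297398 0.14904613] [ 1.79997336e+02 -2.91253749e-03 -1.05932227e+02] 7.4 0.017136956354409122 [ 0.51157592 -0.05175886  0.30796057] [ 4.10940113e-01  1.92922673e-01 -4.08085550e-01  1.17323968e-05
 -9.69856311e-01 -6.89016565e-01]
cradle [316.1, 231.9] 0.76 [0.53191355 0.01972252 0.026     ]
case [316.3, 167.5] 0.57 [ 0.51910741 -0.02434877  0.        ]
punch_center [317.9, 321.3] 0.86 [0.53214623 0.02305882 0.16204613]
```

View pics/w2.png

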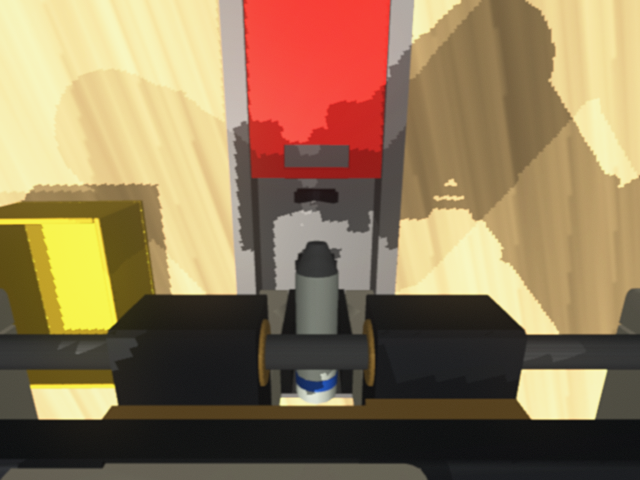

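```bash
python3 - <<'E'
from h import *
f=arm.grab_frame('wrist'); s=arm.get_state()
g=lambda u,z:at_z(f,u,z)[:2]
a=np.radians(73.8); ex=np.array([np.cos(a),np.sin(a)]); ey=np.array([-ex[1],ex[0]]); T=s['eef_pos'][:2]
for n,u,z in [('V',(316,195),.021),('lidL',(250,178),.044),('lidR',(381,178),.044),('inL',(251,200),.0445),('inR',(381,200),.0445),('outL far',(221,5),.049),('outR far',(413,5),.049),('outL',(237,290),.049),('outR',(398,290),.049),('tip',(317,245),T.mean()*0+s['eef_pos'][2]+.013),('tail',(317,398),s['eef_pos'][2]+.013)]:
    p=g(u,z); print(n,np.round(p,4),'rel tcp in case axes',np.round([(p-T)@ex,(p-T)@ey],4))
for u in [(221,5),(237,290)]: pass
l=g((237,290),.049)-g((221,5),.049); r=g((398,290),.049)-g((413,5),.049); print([np.degrees(np.arctan2(v[1],v[0])) for v in (l,r)])
E
```

```text
V [ 0.5244 -0.0067] rel tcp in case axes [-0.0308 -0.0002]
lidL [ 0.5636 -0.034 ] rel tcp in case axes [-0.0461 -0.0454]
lidR [ 0.4774 -0.0093] rel tcp in case axes [-0.0464  0.0443]
inL [ 0.5677 -0.0194] rel tcp in case axes [-0.031  -0.0453]
inR [0.4809 0.0054] rel tcp in case axes [-0.0313  0.045 ]
outL far [ 0.5462 -0.1358] rel tcp in case axes [-0.1488 -0.0571]
outR far [ 0.4364 -0.1044] rel tcp in case axes [-0.1493  0.0571]
outL [0.5981 0.0402] rel tcp in case axes [ 0.0347 -0.0578]
outR [0.4847 0.0727] rel tcp in case axes [0.0343 0.0601]
tip [ 0.5232 -0.0095] rel tcp in case axes [-0.0339  0.0002]
tail [0.5431 0.06  ] rel tcp in case axes [0.0384 0.0005]
[np.float64(73.59033069407656), np.float64(74.73807188787211)]
```

The lid's leading edge is at row 178, clear of the near V block at (316,195), and the held punch is aligned with the case. I'll shift 3.5 mm back and lower it.

carry_out --pt "-0.02 -0.07 -0.5 0" --pt "-0.02 -0.07 -1.1 0" --pt "-0.02 -0.07 -1.7 0" --pt "-0.02 -0.07 -2.1 0" --pt "-0.02 -0.07 -2.35 0" --pt "-0.02 -0.07 -2.5 0" --pt "-0.02 -0.07 -2.6 0" --pt "-0.02 -0.07 -2.66 0" --pt "-0.02 -0.07 -2.7 0" --pt "-0.02 -0.07 -2.7 0"

```text
t: 8.9
eef_pos: [0.5324, 0.0196, 0.0145]
ee_rot: [-3.141, 0.001, -1.849]
force: [-0.0, 0.0, -0.3]
width: 0.017
gripper_force: 25.0
```

carry_out --pt "0 0 -0.02 0" --pt "0 0 -0.03 0" --pt "0 0 -0.03 0" --pt "0 0 -0.03 0" --pt "0 0 -0.03 0" --pt "0 0 -0.03 0" --pt "0 0 -0.03 0" --pt "0 0 -0.03 0" --pt "0 0 -0.03 0" --pt "0 0 -0.03 0"

```text
t: 10.15
eef_pos: [0.5326, 0.0198, 0.0133]
ee_rot: [-3.14, 0.001, -1.848]
force: [0.1, 0.1, 6.8]
width: 0.0172
gripper_force: 25.0
```

carry_out --pt "0 0 0 0" --pt "0 0 0 0" --pt "0 0 0 0" --pt "0 0 0 0" --pt "0 0 0 0" --pt "0 0 0 0" --pt "0 0 0 0" --pt "0 0 0.5 0" --pt "0 0 1.3 0" --pt "0 0 2.2 0" --claw 0.64

```text
t: 11.4
eef_pos: [0.5313, 0.0193, 0.1233]
ee_rot: [3.14, -0.001, -1.849]
force: [0.8, 1.3, -0.1]
width: 0.0313
gripper_force: 0.0
```

carry_out --pt "0 -0.5 0.5 0" --pt "-0.3 -1.2 0.5 0" --pt "-0.6 -2 0.5 0" --pt "-0.6 -2 0.5 0" --pt "-0.6 -2 0.5 0" --pt "-0.6 -2 0.5 0" --pt "-0.6 -2 0.5 0" --pt "-0.6 -2 0.5 0" --pt "-0.6 -2 0.5 0" --pt "-0.6 -2 0.5 0" --claw 1

```text
t: 12.65
eef_pos: [0.5019, -0.0804, 0.1475]
ee_rot: [3.142, -0.0, -1.849]
force: [0.8, -0.1, 0.5]
width: 0.0003
gripper_force: 0.0
```

```bash
python3 - <<'E'
from h import *
s=arm.get_state(); T=s['eef_pos'][:2]; print(s['eef_pos'],np.degrees(s['ee_rot']),s['t'],s['force'])
a=np.radians(73.8); ex=np.array([np.cos(a),np.sin(a)]); ey=np.array([-ex[1],ex[0]])
C=np.array([.5319,.0197])
for c in ['top','wrist']:
  f=arm.grab_frame(c); save(f,c+'3.png')
  for n,z in [('cradle',.026),('punch_center',.026),('lid_bar',.058)]:
    for m in arm.mark_of(f,n)[:2]:
      p=at_z(f,m['uv'],z)[:2]; print(c,n,np.round(m['uv']),round(m['conf'],2),np.round(p,4),'rel cradle',np.round([(p-C)@ex,(p-C)@ey],4))
E
```

```text
[ 0.50190482 -0.08039325  0.14753004] [ 1.79998183e+02 -1.98006157e-03 -1.05918788e+02] 12.65 [ 0.79018518 -0.08501981  0.52565796]
top lid_bar [455. 318.] 0.75 [ 0.4711 -0.1912] rel cradle [-0.2195 -0.0004]
wrist lid_bar [316.  59.] 0.85 [ 0.4693 -0.1938] rel cradle [-0.2225  0.0006]
```

View pics/top3.png

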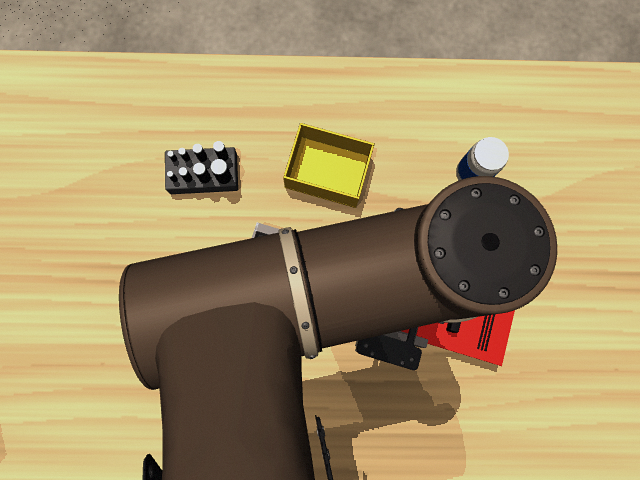

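View pics/wrist3.png

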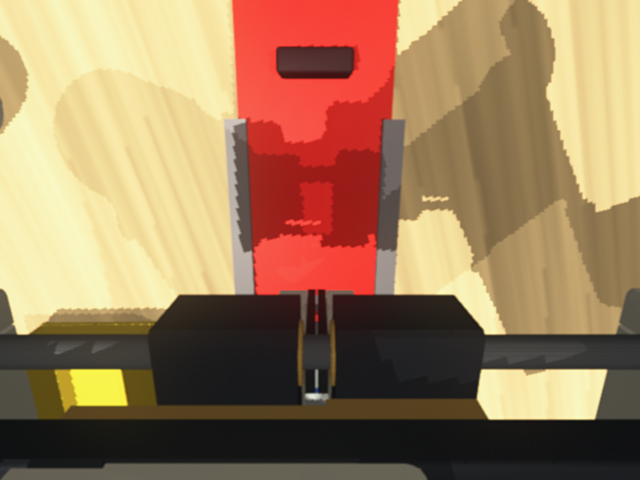

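The bar is at (315,62) in the wrist view, which puts it near (0.470, -0.193). The arm hides the cradle in the top view, so I'll check the punch with the scene camera while moving on.

carry_out --pt "-0.3 -1 0 0" --pt "-0.6 -2 0 0" --pt "-0.84 -2.9 0 0" --pt "-0.84 -2.9 0 0" --pt "-0.84 -2.9 -0.3 0" --pt "-0.84 -2.9 -0.8 0" --pt "-0.84 -2.9 -1.2 0" --pt "-0.84 -2.9 -1.4 0" --pt "-0.84 -2.9 -1.4 0" --pt "-0.84 -2.9 -1.4 0"

```text
t: 14.3
eef_pos: [0.4604, -0.2253, 0.078]
ee_rot: [-3.141, -0.0, -1.848]
force: [-0.8, -0.2, 1.0]
width: 0.0002
gripper_force: 0.0
```

```bash
python3 - <<'E'
from h import *
s=arm.get_state(); T=s['eef_pos'][:2]
a=np.radians(73.8); ex=np.array([np.cos(a),np.sin(a)]); ey=np.array([-ex[1],ex[0]])
C=np.array([.5319,.0197])
for c in ['scene','top']:
  f=arm.grab_frame(c); 
  if c=='scene': o=proj(f,[*C,.026]).astype(int); print(o); cv2.imwrite('pics/s4.png',cv2.resize(f['pixels'][150:300,180:400,::-1],None,fx=3.5,fy=3.5))
  for n,z in [('cradle',.026),('punch_center',.026),('lid_bar',.058)]:
    for m in arm.mark_of(f,n)[:2]:
      p=at_z(f,m['uv'],z)[:2]; print(c,n,np.round(m['uv']),round(m['conf'],2),np.round(p,4),'rel cradle',np.round([(p-C)@ex,(p-C)@ey],4))
E
```

```text
[327 234]
scene cradle [328. 234.] 0.75 [0.5297 0.0193] rel cradle [-0.001  0.002]
scene punch_center [328. 237.] 0.54 [0.5408 0.0207] rel cradle [ 0.0034 -0.0083]
scene lid_bar [241. 195.] 0.85 [ 0.4666 -0.1894] rel cradle [-0.219   0.0044]
scene lid_bar [327. 236.] 0.26 [0.5727 0.0248] rel cradle [ 0.0163 -0.0378]
top cradle [320. 283.] 0.64 [0.5279 0.0237] rel cradle [0.0027 0.005 ]
top punch_center [322. 280.] 0.63 [0.5326 0.0216] rel cradle [ 0.002  -0.0001]
```

View pics/s4.png

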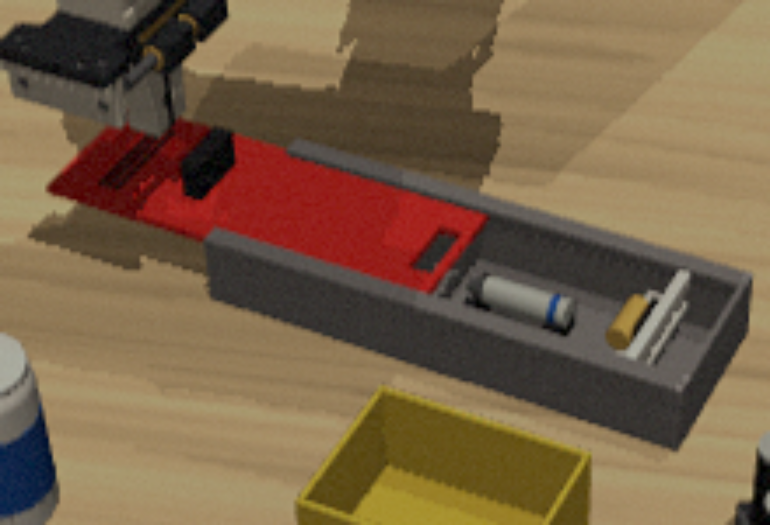

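The punch is lying in both V blocks and the shut fingers are behind the bar. I'll lower them and approach.

carry_out --pt "0 0 -0.2 0" --pt "0 0 -0.4 0" --pt "0 0 -0.5 0" --pt "0.03 0.1 -0.5 0" --pt "0.05 0.18 -0.5 0" --pt "0.08 0.28 -0.5 0" --pt "0.1 0.34 -0.5 0" --pt "0.11 0.38 -0.5 0" --pt "0.12 0.42 -0.5 0" --pt "0.13 0.46 -0.5 0"

```text
t: 15.95
eef_pos: [0.4664, -0.2025, 0.0527]
ee_rot: [-3.141, -0.0, -1.849]
force: [-1.7, -1.4, 0.4]
width: 0.0002
gripper_force: 0.8
```

carry_out --pt "0.02 0.08 0 0" --pt "0.05 0.16 0 0" --pt "0.07 0.25 0 0" --pt "0.1 0.34 0 0" --pt "0.12 0.43 0 0" --pt "0.15 0.52 0 0" --pt "0.18 0.62 0 0" --pt "0.21 0.72 0 0" --pt "0.24 0.82 0 0" --pt "0.27 0.93 0 0"

```text
t: 17.2
eef_pos: [0.48, -0.1556, 0.0525]
ee_rot: [3.142, 0.0, -1.849]
force: [-0.7, -1.0, 1.0]
width: 0.0006
gripper_force: 0.6
```

carry_out --pt "0.03 0.1 0 0" --pt "0.06 0.2 0 0" --pt "0.09 0.3 0 0" --pt "0.12 0.4 0 0" --pt "0.14 0.5 0 0" --pt "0.17 0.59 0 0" --pt "0.2 0.68 0 0" --pt "0.22 0.76 0 0" --pt "0.24 0.82 0 0" --pt "0.26 0.88 0 0"

```text
t: 18.45
eef_pos: [0.4929, -0.1118, 0.0526]
ee_rot: [-3.142, -0.0, -1.849]
force: [1.0, -1.9, 0.0]
width: 0.0002
gripper_force: 0.5
```

```bash
python3 - <<'E'
from h import *
s=arm.get_state(); T=s['eef_pos'][:2]
a=np.radians(73.8); ex=np.array([np.cos(a),np.sin(a)]); ey=np.array([-ex[1],ex[0]]); C=np.array([.5319,.0197])
print(s['eef_pos'],s['force'],'tcp along',(T-C)@ex,(T-C)@ey)
f=arm.grab_frame('top')
for i,c in enumerate([f,arm.grab_frame('scene')]):
  for n,z in [('ridge',.04),('stop_pad',.041)]:
    for m in arm.regions_of(c,n)[:2]:
      p=at_z(c,m['uv'],z)[:2]; print(i,n,m['uv'],round(m['conf'],2),m['pixels'].sum(),(p-C)@ex,(p-C)@ey)
p=f['pixels']; cv2.imwrite('pics/t5.png',cv2.resize(p[200:350,200:420,::-1],None,fx=3.5,fy=3.5))
E
```

```text
[ 0.49293842 -0.11180464  0.05256361] [ 0.96771829 -1.91525029  0.01202344] tcp along -0.13715300921220108 0.0007259353381720073
0 ridge [480.9, 160.8] 0.38 1834 -0.19952717475055412 -0.27375696692621165
```

View pics/t5.png

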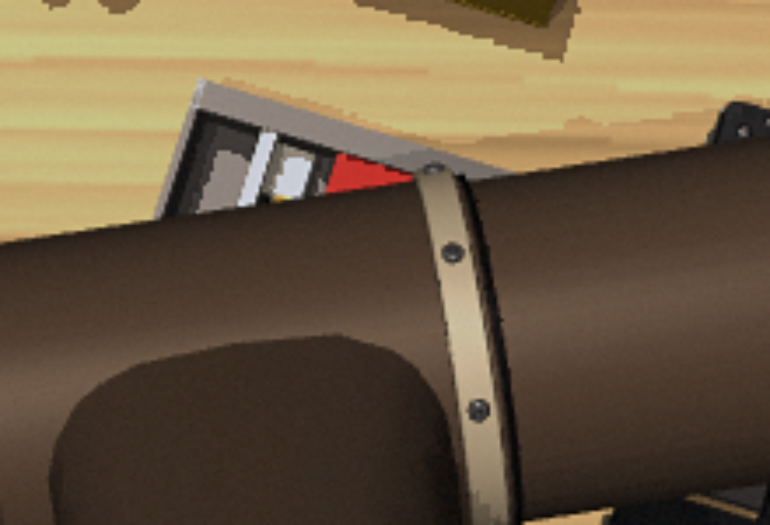

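The lid's edge is about 32 mm short of the stop bar: crop (333,155) against (272,137). I'll advance slowly over the ridge.

carry_out --pt "0.01 0.04 0 0" --pt "0.02 0.08 0 0" --pt "0.03 0.12 0 0" --pt "0.05 0.16 0 0" --pt "0.06 0.2 0 0" --pt "0.07 0.23 0 0" --pt "0.08 0.26 0 0" --pt "0.08 0.28 0 0" --pt "0.09 0.3 0 0" --pt "0.09 0.32 0 0"

```text
t: 20.0
eef_pos: [0.4968, -0.0968, 0.0527]
ee_rot: [3.141, -0.001, -1.849]
force: [-1.5, -7.4, 2.9]
width: 0.0004
gripper_force: 4.0
```

carry_out --pt "0.01 0.02 0 0" --pt "0.01 0.04 0 0" --pt "0.02 0.06 0 0" --pt "0.02 0.08 0 0" --pt "0.03 0.1 0 0" --pt "0.03 0.12 0 0" --pt "0.04 0.14 0 0" --pt "0.04 0.15 0 0" --pt "0.05 0.16 0 0" --pt "0.05 0.17 0 0"

```text
t: 21.25
eef_pos: [0.4999, -0.0874, 0.0525]
ee_rot: [3.142, 0.0, -1.849]
force: [-0.3, -2.7, 0.5]
width: 0.0008
gripper_force: 1.1
```

carry_out --pt "0 0.01 0 0" --pt "0.01 0.02 0 0" --pt "0.01 0.03 0 0" --pt "0.01 0.04 0 0" --pt "0.01 0.04 0 0" --pt "0.01 0.05 0 0" --pt "0.01 0.05 0 0" --pt "0.01 0.05 0 0" --pt "0.01 0.05 0 0" --pt "0.01 0.05 0 0"

```text
t: 22.5
eef_pos: [0.5003, -0.085, 0.0526]
ee_rot: [3.142, -0.0, -1.849]
force: [-0.4, -0.8, -0.6]
width: 0.0006
gripper_force: 0.3
```

carry_out --pt "0 0.01 0 0" --pt "0 0.01 0 0" --pt "0.01 0.02 0 0" --pt "0.01 0.02 0 0" --pt "0.01 0.03 0 0" --pt "0.01 0.03 0 0" --pt "0.01 0.03 0 0" --pt "0.01 0.03 0 0" --pt "0.01 0.03 0 0" --pt "0.01 0.03 0 0"

```text
t: 23.75
eef_pos: [0.5007, -0.0837, 0.0526]
ee_rot: [3.141, -0.0, -1.849]
force: [-0.4, -5.5, 0.3]
width: 0.0008
gripper_force: 2.6
```

carry_out --pt "0 0.005 0 0" --pt "0 0.01 0 0" --pt "0 0.01 0 0" --pt "0 0.01 0 0" --pt "0 0.01 0 0" --pt "0 0.01 0 0" --pt "0 0.01 0 0" --pt "0 0.01 0 0" --pt "0 0.01 0 0" --pt "0 0.01 0 0"

```text
t: 25.0
eef_pos: [0.5005, -0.0835, 0.0526]
ee_rot: [3.141, -0.001, -1.849]
force: [-1.3, -7.5, 0.3]
width: 0.0004
gripper_force: 3.6
```

carry_out --pt "0 0.01 0 0" --pt "0 0.01 0 0" --pt "0 0.015 0 0" --pt "0 0.02 0 0" --pt "0 0.02 0 0" --pt "0 0.02 0 0" --pt "0 0.02 0 0" --pt "0 0.02 0 0" --pt "0 0.02 0 0" --pt "0 0.02 0 0"

```text
t: 26.25
eef_pos: [0.5, -0.0832, 0.0526]
ee_rot: [3.14, -0.002, -1.849]
force: [-0.8, -11.3, 1.9]
width: 0.0006
gripper_force: 5.8
```

It came up hard, at about 11 N with almost no movement. I'll back off, rise and look.

carry_out --pt "-0.03 -0.1 0 0" --pt "-0.07 -0.24 0 0" --pt "-0.11 -0.4 0 0" --pt "-0.11 -0.4 0.8 0" --pt "-0.11 -0.4 1.6 0" --pt "-0.3 -1.2 2 0" --pt "-0.5 -2 2 0" --pt "-0.8 -2.8 2 0" --pt "-0.8 -2.8 2 0" --pt "-0.8 -2.8 2 0"

```text
t: 27.5
eef_pos: [0.4608, -0.2222, 0.1525]
ee_rot: [-3.141, 0.0, -1.85]
force: [0.2, -0.0, -0.6]
width: 0.0005
gripper_force: 0.0
```

```bash
python3 - <<'E'
from h import *
f=arm.grab_frame('top');g=arm.grab_frame('scene')
a=cv2.resize(f['pixels'][210:310,225:365,::-1],(700,500)); b=cv2.resize(g['pixels'][200:290,260:405,::-1],(700,434))
cv2.imwrite('pics/e.png',cv2.resize(np.vstack([a,b]),(450,600),interpolation=cv2.INTER_AREA))
E
```

```text
(no output)
```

View pics/e.png

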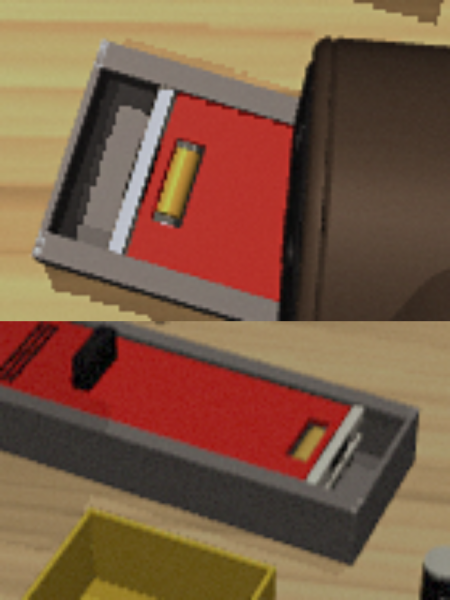

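The lid butts against the stop bar, and the brass ridge stands up in the lid's slot at (178,183). I'm handing the job in.

```bash
python3 -c "
from station import arm
print(arm.job_done())"
```

```text
the job is handed in; nothing more can be done
None
```

The punch is lying in the cradle and the lid is shut against the stop with the ridge up in its slot, as the last camera picture shows; I handed the job in at about 28 s, and the highest push I read was about 11 N. The hand-in returned no verdict.

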